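Reset the strip gauge of a paper trimmer to the next hole and hold its pin home

TASK

Set the paper trimmer for narrower papier-mache strips. First park the cutting head: slide it along its rail all the way to the yellow park block. Then, by its orange knob, pull up the gauge's spring plunger, slide the gauge sleeve one hole nearer to the cutting rail and let the pin drop fully home in that hole; finish while still holding the knob with the pin home, so that a colleague can tighten the wing screw, and leave the other things on the table and the bed undisturbed.

Things in the scene. Friction and masses are not known exactly. Their poses are not given: they have to be found in the camera images.
- trimmer: rotary paper trimmer, fixed: grey base 370 (x) by 480 mm (y), green ruled mat, bed 24 mm above the table. Origin on the table top under the bed's middle (base from x = -175 to +195 mm). x points across the bed from the cutting rail (robot's side) to the far side, y along the rail towards the yellow park block, z up. Rail along y at x = -110 mm, 26 mm wide, top 61 mm above the table.
- park_face (a point): middle of the yellow park block's face that the cutting head comes to rest against (block 56 x 42 mm, top 72 mm above the table; a grey block like it closes the other end of the rail); this point is 50 mm above the table; axes as the trimmer's
- head (a joint): position of the cutting head on the cutting rail in m: 0 = against the grey end block, 0.315 = fully parked against the yellow block; grows along the trimmer's +y. It stays where it is left; sliding it takes about 2 N.
- head_grip (a point): middle of the top of the cutting head's red grip, 103 mm above the table; axes as the trimmer's. Grip: upright block 22 mm (x) by 46 mm (y), rising 36 mm above the black saddle (60 x 75 mm, top 67 mm above the table) that rides on the rail; a grey blade housing stands out 12 mm on the saddle's -x side, its top 68 mm above the table.
- gauge: strip gauge bolted on the bed near its -y edge: square steel tube 24 mm wide, 250 mm long, along x (axes as the trimmer's), top 55 mm above the table, on two black feet (14 x 34 mm, top 61 mm). Origin on the bed under the tube's middle. Six 10.5 mm holes in the tube's top, 30 mm apart, x = -75 to 75 mm; the pin starts in the one at x = -15 mm, the next nearer to the rail is at x = -45 mm.
- next_hole (a point): centre, at the tube's top face, of the hole the pin must go into: the next one nearer to the cutting rail; axes as the gauge's
- sleeve (a joint): place of the aluminium gauge sleeve on the tube in m: 0 = pin over its starting hole, 0.030 = over the next hole nearer to the rail; grows along the gauge's -x, range -0.100 to 0.070. Sleeve 50 mm long, 36 mm wide, top 61 mm above the table; its fence plate (along +y) and wing screw (on the -y side) are lower. Locked by the pin with about 1 mm play; pin lifted, it slides with about 2 N.
- plunger (a joint): lift of the spring plunger in m: 0 = pin fully home in a hole, 0.010 = the round nose of the 8 mm pin just clears the tube's top, 0.015 = upper stop. A spring pushes it down, 6 N when home, about 10 N when fully lifted. Let down between holes, it rides on the tube at about 0.010.
- knob_top (a point): middle of the top of the plunger's orange knob, 101 mm above the table when the pin is home; axes as the gauge's. The knob is round about the vertical, 26 mm across, 24 mm high; below it a 12 mm neck and a fixed 17 mm barrel whose top is 28 mm below this point (pin home). It rises with the plunger and travels with the sleeve.
- tape: bystander: roll of masking tape, 96 mm across, 24 mm high, lying on the trimmer's bed; origin under its middle
- bottle: bystander: clear glass bottle with orange top, 74 mm across, 300 mm high; origin under its middle
- can: bystander: coffee can with a red band, 100 mm across, 150 mm high; origin under its middle
- beaker: bystander: clear plastic beaker, 104 mm across, 120 mm high; origin under its middle
- foil_tray: bystander: shallow foil tray 210 x 150 mm, 35 mm high; origin under its middle
- loaf_tray: bystander: foil loaf tray 120 x 90 mm, 50 mm high; origin under its middle
- brush: bystander: paint brush 140 mm long, lying on the trimmer's bed; origin under its middle

How it is judged (in metres and radians):
On the way, in this order (a step that is already met when the one before it is completed fails the run):
1. the cutting head is parked against the yellow block (value of joint head above 0.309 m), for 0.2 s.
2. the plunger is pulled until its pin is clear of the tube, with the head still parked (value of joint plunger above 0.0105 m and value of joint head above 0.309 m), for 0.1 s.
3. the sleeve stands at the next hole towards the rail with the pin home (value of joint sleeve between 0.0265 and 0.0335 m and value of joint plunger below 0.003 m), for 0.2 s.
At the end, for the whole second after the job is handed in: The head is parked (within 6 mm of the yellow block), the sleeve is at the next hole nearer to the rail (joint 30 mm, within 3.5 mm) and at rest, the pin is home (lift under 3 mm), and the gripper still holds the knob (contact force above 2 N) (all of step 3 and value of joint head above 0.309 m and contact force between the fingers and plunger above 2 N and velocity of joint sleeve between -0.01 and 0.01 m/s); the arm keeps its last pose, push and grip.
It fails at once if the tape roll or the brush on the bed is shifted by more than 20 mm or tipped (distance of any of tape, brush from where it was at the start of the episode above 0.02 m or angle between any of tape, brush's own z axis and vertical above 0.35 rad).
It fails at once if the bottle, can or beaker is shifted by more than 20 mm or tipped (distance of any of bottle, can, beaker from where it was at the start of the episode above 0.02 m or angle between any of bottle, can, beaker's own z axis and vertical above 0.35 rad).
It fails at once if a foil tray is shifted by more than 20 mm or tipped (distance of any of foil_tray, loaf_tray from where it was at the start of the episode above 0.02 m or angle between any of foil_tray, loaf_tray's own z axis and vertical above 0.35 rad).
It also fails if it takes over 48 s, if anything falls off the work surface, if the arm or the gripper's body presses on something with over 40 N, if the wrist force passes 120 N, or if a joint passes its speed limit or range.

ROBOT

A 7-joint arm with a two-finger parallel gripper is mounted at the origin on the work surface. World frame = base frame: x ahead of the robot, y to its left, z up, the work surface at z = 0. Lengths are in mm, angles in rad, forces in N, time in s.
With the tool pointing down it reaches from about 400 to 875 mm from the base axis. Payload 19.3 kg.
Tool frame: the origin (TCP) lies at the very end of the fingers, on their centre line; the grasp point (between the pads) lies 19 mm behind it (grip_point_offset is the z of the grasp point in the tool frame, in mm); z points along the fingers, y is the line along which they close (so a half turn about z gives the same grasp; the last joint's range is limited). The gripper opens to 85 mm and grips with 20 to 120 N. Pads are 22 mm wide; open, the fingers measure 114 mm over their backs; the gripper's body (76 mm by 85 mm) begins 54 mm behind the grasp point. The pads swing forward as they close: fully open they stand 13 mm farther back than shut.
Start: joints at [-1.309, 0.521, -0.036, 1.599, 0.021, 1.021, -0.113], TCP at [203.609, 590.896, 231.291] pointing down, gripper open.
Joint ranges: [-2.91, 2.91], [-0.3, 2.13], [-1.5, 1.42], [0.17, 2.43], [-1.26, 4.41], [0.16, 1.93], [-2.52, 2.52]. Speed limits (rad/s): [1.89, 1.89, 2.39, 2.39, 3.01, 3.01, 3.01].

INTERFACE

Orientations are given as a 3x3 rotation matrix whose columns are the frame's x, y, z axes.
In Python, from workcell import movep, movel, goto_joints, open_gripper, clamp, wait, inverse_kinematics, read_state, camera, PlanningError, finish_job, grip_point_offset gives the robot as it stands. Calls block until the motion is done:
- movep(position, orientation): joint-space move of the TCP to a pose.
- movel(position, frame=None, max_speed=150, guard=None): straight line of the TCP; frame=None keeps the orientation; max_speed is the mean speed in mm/s. With guard (N) it stops when the force on the tool has changed by that much, and returns True; else False.
- goto_joints(angles): joint-space move.
- open_gripper() and clamp(): open the fingers fully, or close them until they stop; the grip force is fixed at half the most.
- wait(seconds).
- inverse_kinematics(position, orientation): joint angles nearest the present ones, or None.
- read_state(): the state.
- camera(name): name is "side" or "top"; returns a dict with "image" (384x512x3 uint8, blue, green, red), "range_z" (384x512 float32, mm along the optical axis (not along the pixel's ray), 0 where there is no reading), "fx", "fy", "cx", "cy" (pixels), "cam_to_world" (4x4, takes a point from camera to world coordinates). Camera axes: x right, y up, looking along -z (the intrinsics and any distortion apply to the point x, -y, -z); pixel columns grow to the right and rows downward; lengths in mm; the calibration is good to about 2 mm. A picture is of the moment at which its call begins.
A pose or a line that the arm cannot do raises PlanningError and nothing moves.
- finish_job(): hands the job in; it is judged then, once.
The state is a dict: "time": time; "qpos": joint angles; "qvel": joint speeds; "joint_efforts": joint torques, N m; "eef_pos": TCP position; "tool_rot": TCP orientation; "ft_force": force on the tool from outside, world axes, zero at the start; "torque": the same for the moment, N m; "finger_gap": finger opening in mm; "gripper_force": force on a finger pad.
Only numpy, scipy, OpenCV 4.12 (cv2) and the standard library are available. Lean on these libraries where they do the work, as an engineer would, in place of code of your own. Each camera call takes 0.05 s, during which the arm holds its last target. There are 200 camera calls.

## Working session

There is one attempt and no reset: what is moved stays moved. The work goes in short steps, each a Python script; the robot and the scene stay as the last script left them, time stands still between calls to the robot, and variables do not carry over. Pictures are saved under pics/ and viewed, at most 10 in all, crops included, and the job is handed in when it is done.

```bash
mkdir -p pics; ls
cat > h.py <<'E'
import numpy as np, cv2
from workcell import *
def snap(n,f):
    c=camera(n); cv2.imwrite('pics/'+f,c['image']); np.savez('/tmp/'+f+'.npz',**c); return c
E
python3 - <<'E'
from h import *
for n in('side','top'):
    c=snap(n,n+'0.png'); print(n,{k:np.round(v,3) for k,v in c.items() if k not in('image','range_z')}, (c['range_z']>0).mean())
s=read_state(); print(s['time'],np.round(s['tool_rot'],3),s['finger_gap'],grip_point_offset)
E
```

```text
pics
side {'fx': np.float64(356.826), 'fy': np.float64(356.826), 'cx': np.float64(255.505), 'cy': np.float64(192.721), 'cam_to_world': array([[ 9.940000e-01,  7.500000e-02, -8.400000e-02,  3.837170e+02],
       [-1.130000e-01,  6.910000e-01, -7.140000e-01, -9.275310e+02],
       [ 5.000000e-03,  7.190000e-01,  6.950000e-01,  1.012945e+03],
       [ 0.000000e+00,  0.000000e+00,  0.000000e+00,  1.000000e+00]])} 0.9960988362630209
top {'fx': np.float64(497.729), 'fy': np.float64(497.729), 'cx': np.float64(252.136), 'cy': np.float64(186.569), 'cam_to_world': array([[ 2.000000e-02,  9.970000e-01, -7.700000e-02,  3.688120e+02],
       [-1.000000e+00,  2.200000e-02,  1.600000e-02,  2.741100e+01],
       [ 1.700000e-02,  7.700000e-02,  9.970000e-01,  1.942595e+03],
       [ 0.000000e+00,  0.000000e+00,  0.000000e+00,  1.000000e+00]])} 0.9959513346354166
0.1 [[-0.945  0.326 -0.   ]
 [ 0.326  0.945 -0.001]
 [-0.    -0.001 -1.   ]] 85.51421617881397 -18.700000000000003
```

View pics/top0.png

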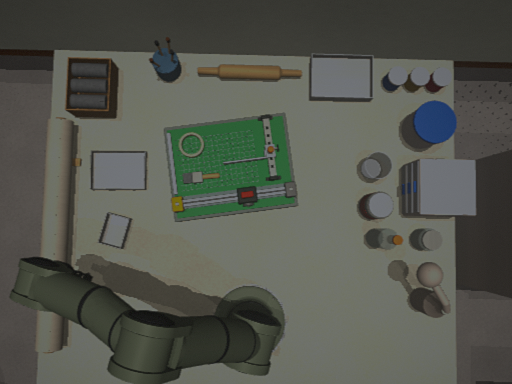

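View pics/side0.png

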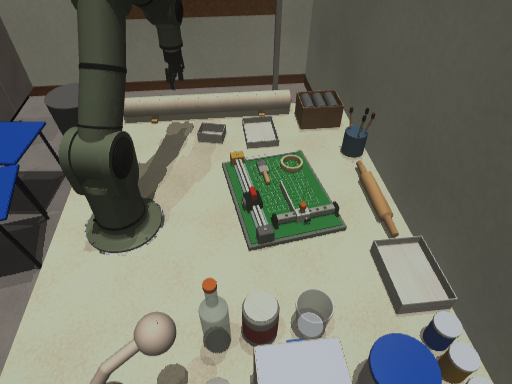

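Top view: yellow block at (177,203), red grip at (247,195), grey end at (291,189), knob at (270,150), tape at (191,145), brush at (200,177). Side view: red grip at (253,193), knob at (303,206), yellow block at (237,157).

```bash
cat >> h.py <<'E'
def blob(c,kind,roi):
    x0,y0,x1,y1=roi; hsv=cv2.cvtColor(c['image'],cv2.COLOR_BGR2HSV)
    H,S,V=[hsv[...,i].astype(int) for i in range(3)]
    m={'red':((H<6)|(H>172))&(S>150)&(V>60),'orange':(H>=5)&(H<19)&(S>150)&(V>90),'yellow':(H>=19)&(H<32)&(S>150)&(V>80)}[kind]
    k=np.zeros_like(m);k[y0:y1,x0:x1]=1; m=(m&k).astype(np.uint8)
    n,l,st,ce=cv2.connectedComponentsWithStats(m)
    if n<2: return None
    i=1+np.argmax(st[1:,4]); return ce[i],st[i]
def ray(c,uv,z):
    M=c['cam_to_world']; d=M[:3,:3]@np.array([(uv[0]-c['cx'])/c['fx'],-(uv[1]-c['cy'])/c['fy'],-1]); o=M[:3,3]
    return o+d*(z-o[2])/d[2]
E
python3 - <<'E'
from h import *
t=np.load('/tmp/top0.png.npz');s=np.load('/tmp/side0.png.npz')
for k,z,rt,rs in(('red',97,(225,180,265,210),(235,180,275,215)),('orange',99,(255,135,285,165),(290,190,320,222)),('yellow',70,(165,190,190,215),(222,145,255,170))):
  for n,c,r in(('top',t,rt),('side',s,rs)):
    b=blob(c,k,r)
    if b is None: print(k,n,None);continue
    uv=b[0]; print(k,n,np.round(uv,1),b[1],'world',np.round(ray(c,uv,z),1),'rz',c['range_z'][int(uv[1]),int(uv[0])])
for n,r in(('top',(160,105,305,225)),('side',(215,140,350,250))):
  c=(t if n=='top' else s)['image'][r[1]:r[3],r[0]:r[2]]; cv2.imwrite(f'pics/crop_{n}.png',cv2.resize(c,None,fx=5,fy=5,interpolation=cv2.INTER_CUBIC))
E
```

```text
red top [246.8 193.9] [241 191  13   7  68] world [483.9  17.7  97. ] rz 1844.2668
red side [252.7 191.4] [249 187   8  11  52] world [485.3  21.4  97. ] rz 1311.2817
orange top [270.4 149.1] [268 147   6   5  17] world [653.6 -67.1  99. ] rz 1857.6228
orange side [302.9 204.3] [300 202   7   6  31] world [656.1 -65.9  99. ] rz 1265.9226
yellow top [177.  203.7] [172 196  12  16 134] world [443.4 278.5  70. ] rz 1858.4264
yellow side [236.7 155. ] [230 152  14   7  71] world [444.6 280.1  70. ] rz 1515.67
```

View pics/crop_top.png

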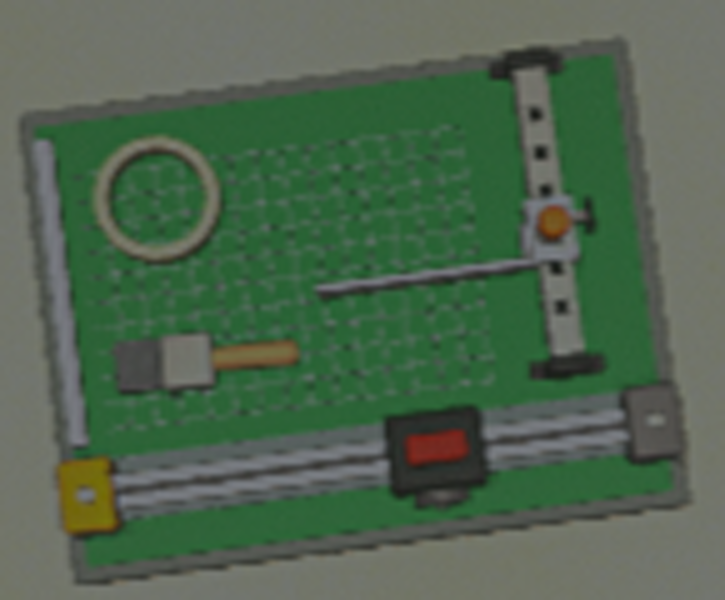

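View pics/crop_side.png

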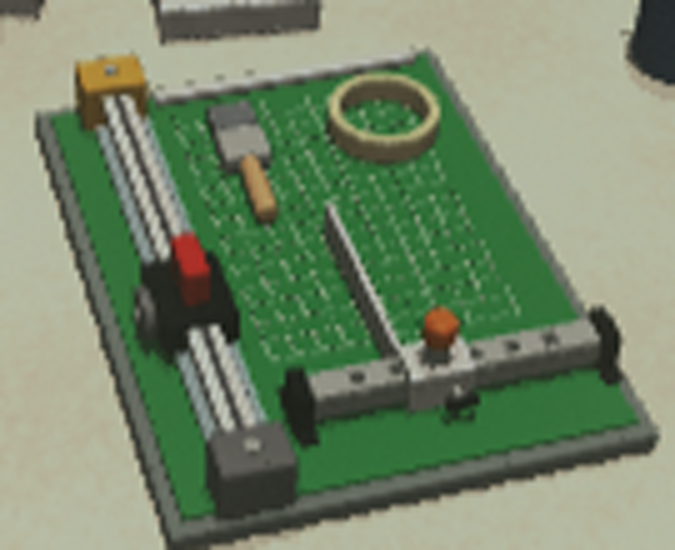

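```bash
cat >> h.py <<'E'
YT=None
def rot(y):
    y=np.array([y[0],y[1],0.])/np.hypot(*y[:2]); z=np.array([0,0,-1.]); return np.column_stack([np.cross(y,z),y,z])
E
python3 - <<'E'
from h import *
t=np.load('/tmp/top0.png.npz');s=np.load('/tmp/side0.png.npz')
T=lambda u,v,z:ray(t,(160+u/5-.4,105+v/5-.4),z)[:2]
S=lambda u,v,z:ray(s,(215+u/5-.4,140+v/5-.4),z)[:2]
yb,gb=T(87,497,72),T(653,422,72); ys,gs=S(110,72,72),S(252,445,72)
for a,b in((yb,gb),(ys,gs)): d=a-b; print('yel',a,'grey',b,'len',np.hypot(*d),'dir',d/np.hypot(*d))
f1,f2=T(527,58,61),T(567,362,61); g=f1-f2;print('feet',f1,f2,np.hypot(*g),g/np.hypot(*g))
h=[T(535,114,55),T(540,152,55),T(546,190,55),T(557,267,55),T(561,307,55)]
for p in h: print(np.round(p,1))
g=h[0]-h[-1];print(g/np.hypot(*g),np.hypot(*g))
R=rot((yb-gb)); 
for sg in(1,-1):
  Rr=R.copy();Rr[:,:2]*=sg
  for p in((484.5,19.5,75),(655,-66.5,71),(455,215,75)): q=inverse_kinematics(p,Rr); print(sg,None if q is None else np.round(q,2))
E
```

```text
yel [442.07339972 278.34962078] grey [ 507.667523   -145.86390175] len 429.25482141411254 dir [-0.15280929  0.9882557 ]
yel [444.58536214 284.43109663] grey [ 510.39836466 -140.65241783] len 430.1480507575138 dir [-0.15300082  0.98822606]
feet [786.32952071 -46.04105969] [552.78825189 -80.76833998] 236.10910240030543 [0.98912438 0.1470815 ]
[744.2 -53.2]
[714.8 -57.6]
[685.4 -62.7]
[626.2 -72.2]
[595.5 -75.8]
[0.98867371 0.15008094] 150.42851996435027
1 [-0.15  0.55 -0.02  2.08  0.02  0.51  1.54]
1 [ 0.    0.76  0.01  1.62 -0.01  0.76  1.74]
1 [-0.51  0.57 -0.07  2.04  0.07  0.54  1.1 ]
-1 [-0.52  0.62  0.48  2.1  -0.55  0.55 -1.05]
-1 [-0.41  0.9   0.71  1.64 -0.73  0.88 -0.82]
-1 [-0.9   0.63  0.46  2.06 -0.52  0.57 -1.49]
```

```bash
cat >> h.py <<'E'
YD=np.array([-.1529,.9882,0]); XD=np.array([.9882,.1529,0]); R=rot(YD)
def st(m=''):
    s=read_state(); print(m,round(s['time'],2),'pos',np.round(s['eef_pos'],1),'f',np.round(s['ft_force'],1),'gap',round(s['finger_gap'],1),'gf',np.round(s['gripper_force'],1)); return s
E
python3 - <<'E'
from h import *
movep((484.3,19.2,180),R); st('above')
print(movel((484.3,19.2,76),guard=15)); st('down')
clamp(); s=st('clamp')
p=np.array(s['eef_pos'])
movel(p+YD*185,max_speed=90); s=st('slid')
print(movel(p+YD*225,max_speed=30,guard=15)); st('end')
snap('side','side1.png'); snap('top','top1.png')
E
```

```text
above 2.38 pos [484.4  19.9 180. ] f [-0.2  0.4 -0.4] gap 85.5 gf 0.0
False
down 3.23 pos [484.7  19.3  76.6] f [ 0.3  0.2 -0.1] gap 85.5 gf 0.0
clamp 3.68 pos [484.6  19.3  76.7] f [-2.8  0.6 13.3] gap 44.9 gf 59.4
slid 5.89 pos [456.4 202.1  76.8] f [-1.   0.3  4.4] gap 44.6 gf 61.9
True
end 6.72 pos [453.  223.8  76.8] f [ 0.4 -4.4  7.8] gap 45.2 gf 63.4
```

Run:
```python
from h import *
p=np.array(read_state()['eef_pos'])
print(movel(p+YD*5,max_speed=20,guard=12)); st('push')
open_gripper(); p=np.array(st('open')['eef_pos'])
movel(p+[0,0,90]); 
a=np.array([640,-40,185.]); movep(a+[-60,130,0],R); st()
c=snap('side','side2.png'); t=snap('top','top2.png')
for n,c2,k,z,r in(('top',t,'red',97,(170,185,265,215)),('side',c,'red',97,(222,140,275,215)),('side',c,'orange',99,(290,190,320,222)),('top',t,'orange',99,(255,135,285,165))):
  b=blob(c2,k,r); print(n,k,None if b is None else (np.round(b[0],1),b[1],np.round(ray(c2,b[0],z),1)))
cv2.imwrite('pics/crop_side2.png',cv2.resize(c['image'][130:250,210:350],None,fx=5,fy=5,interpolation=cv2.INTER_CUBIC))
```

```text
True
push 7.03 pos [453.  223.8  76.8] f [-0.2 -3.3  8. ] gap 45.2 gf 63.4
open 7.51 pos [452.7 224.1  76.6] f [-0.1 -0.7 -0.1] gap 85.5 gf 0.0
 9.03 pos [579.7  89.8 184. ] f [-0.4  0.2 -0.9] gap 85.5 gf 0.0
top red (array([191.4, 201.2]), array([186, 198,  12,   7,  68], dtype=int32), array([452.4, 222. ,  97. ]))
side red (array([239.7, 157.5]), array([237, 154,   6,   8,  37], dtype=int32), array([453.8, 227.5,  97. ]))
side orange (array([302.8, 204.4]), array([300, 202,   7,   6,  32], dtype=int32), array([655.9, -66.3,  99. ]))
top orange (array([270.4, 149.1]), array([268, 147,   6,   5,  18], dtype=int32), array([653.6, -67.2,  99. ]))
```

View pics/crop_side2.png

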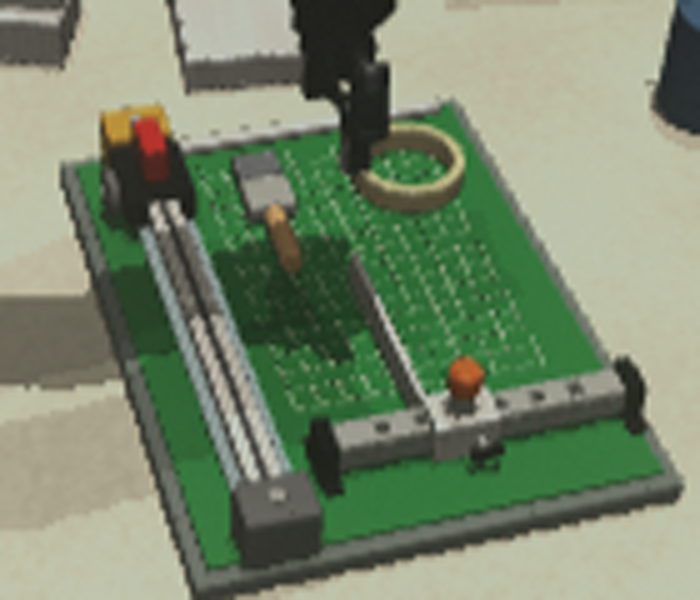

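The side view shows the red head against the yellow block at (150,150), everything else is undisturbed, and the knob is at (466,378).

Run:
```python
from h import *
k=np.array([655,-66.9,0])
movel(k+[0,0,180]); movel(k+[0,0,120]); st('above')
print(movel(k+[0,0,70],guard=12,max_speed=80)); st('down')
clamp(); p=np.array(st('clamp')['eef_pos'])
np.save('/tmp/p.npy',p)
movel(p+[0,0,13],max_speed=30); wait(.2); st('lift')
c=snap('side','side3.png')
cv2.imwrite('pics/crop_side3.png',cv2.resize(c['image'][160:240,260:350],None,fx=6,fy=6,interpolation=cv2.INTER_CUBIC))
```

```text
above 10.98 pos [655.3 -66.7 120.5] f [ 0.4 -0.2  0.1] gap 85.4 gf 0.0
False
down 11.76 pos [655.2 -67.   70.2] f [-0.1  0.8 -0.5] gap 85.3 gf 0.0
clamp 12.35 pos [655.3 -65.5  70.6] f [-1.9  6.7  7.6] gap 24.5 gf 58.9
lift 13.16 pos [655.1 -65.4  83.3] f [ -2.    2.5 -10.9] gap 24.1 gf 59.3
```

View pics/crop_side3.png

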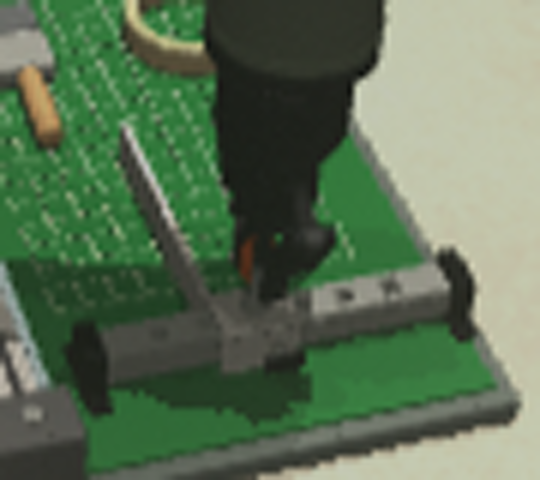

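The knob is gripped at (262,258). The downward force of about 11 N matches a fully lifted spring, so I slide next.

Run:
```python
from h import *
p=np.load('/tmp/p.npy'); q=p+[0,0,13]-30*XD
print(movel(q,max_speed=40,guard=20)); wait(.2); s=st('slid')
if np.dot(s['eef_pos']-p,-XD)>28.5:
    for dz in(8,5,2,0):
        g=movel(q+[0,0,dz-13],max_speed=25,guard=20); wait(.2); st(f'dz{dz} {g}')
        if g: break
    c=snap('side','side4.png')
    cv2.imwrite('pics/crop_side4.png',cv2.resize(c['image'][160:240,260:350],None,fx=6,fy=6,interpolation=cv2.INTER_CUBIC))
```

```text
False
slid 14.31 pos [625.6 -70.   83.4] f [ -1.7   3.2 -10. ] gap 24.3 gf 59.3
dz8 False 14.86 pos [625.9 -70.   78.8] f [-0.1  4.5 -8.8] gap 24.6 gf 59.3
dz5 False 15.32 pos [625.8 -70.   75.7] f [ 0.4  5.2 -8.5] gap 24.0 gf 59.4
dz2 False 15.79 pos [625.7 -70.   72.7] f [ 0.6  4.3 -7. ] gap 24.3 gf 59.5
dz0 False 16.24 pos [625.8 -70.   70.7] f [-0.2  5.4 -7.4] gap 24.2 gf 59.9
```

Run:
```python
from h import *
p=np.load('/tmp/p.npy'); q=p-30*XD
for dz in(-1,-2,-3):
    g=movel(q+[0,0,dz],max_speed=10,guard=25); wait(.2); s=st(f'dz{dz} {g}')
    if g or s['ft_force'][2]>6: break
c=snap('side','side5.png'); t=snap('top','top5.png')
cv2.imwrite('pics/crop_side5.png',cv2.resize(c['image'][130:250,210:350],None,fx=5,fy=5,interpolation=cv2.INTER_CUBIC))
```

```text
dz-1 False 16.74 pos [626.5 -70.   70.6] f [-1.9  6.9  5. ] gap 24.3 gf 61.1
dz-2 False 17.19 pos [627.  -69.9  70.5] f [-3.5  7.9 17. ] gap 24.2 gf 62.4
```

View pics/crop_side5.png

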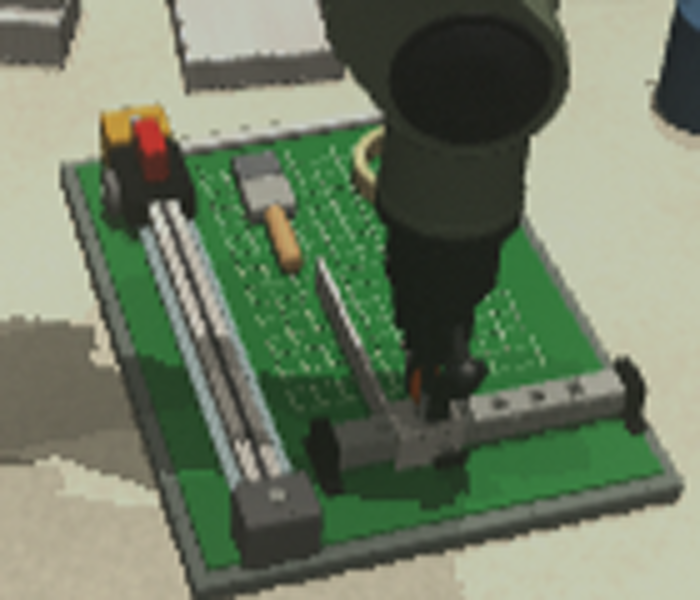

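The sleeve has moved one hole towards the rail, from about (465,410) to (430,440) in the crop. The knob came to a hard stop at its original home height, which means the pin is home. The head is still parked at (150,150), and the brush and tape have not moved.

Run:
```python
from h import *
st('end'); print(finish_job())
```

```text
end 17.29 pos [627.  -69.9  70.5] f [-2.9  6.5 18.2] gap 24.4 gf 62.4
the job is handed in; nothing more can be done
None
```

The job is handed in after about 17 s: the cutting head is parked against the yellow block, and the gauge is one hole nearer the rail with the pin home and the knob still held. My last picture and force readings show this, but the hand-in returned no verdict.

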